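# Lock the slide box in its trolley locker

## Task

The box of glass slides is poking out of the low locker on the trolley. While the locker's door still stands open, push the box all the way in, then swing the door shut with a gentle push until its sprung tongue snaps in behind the strike and the door stays shut by itself; do not force the door once it has caught, and leave everything else where it stands.

Things in the scene. Friction and masses are not known exactly. Their poses are not given: they have to be found in the camera images.
- locker: Low white locker, no floor, fixed to the trolley top: 112 mm deep, 155 wide, 62 high, mouth 120 wide; its roof starts 32 mm behind the mouth. Origin: middle of the mouth, on the trolley top; x points into the locker, z up, y from hinge side to latch side. Rubber stops at the back end 100 mm inside the mouth. Pushing it or its door with over 30 N counts as forcing. A roll of tape lies on the roof.
- strike_slot (a point): Middle of the slot in which the strike is set: 77 mm to the latch side, 33 mm in front of the mouth plane, 34 mm up; locker axes. The strike, an upright 7 mm steel pin in a dark bracket, stands anywhere within 13 mm of here along x (not measured), so the door catches between 0 and 0.18 rad. A rubber buffer (6 N/mm, 4 mm give) moves with it and meets the inside of the shut door.
- door (a joint): Angle (rad) of the door: 150 mm from hinge line to free edge, 18 mm thick, 4 to 58 mm above the trolley top. 0: in the plane of the mouth, its mid-plane 9 mm in front of it; grows as it opens outward, to 1.7. A hinge spring pushes it to about 1.4 (0.4 N m when nearly shut): unlatched, it springs open. Catching takes 7 to 14 N at the push plate, then the push drops and rises again on the buffer.
- door_push (a point): Middle of the aluminium push plate on the door's outer face, 110 mm from the hinge line, 34 mm above the trolley top. Its axes are the door's: x is the door's normal pointing in the closing direction, y points from hinge to free edge, z up. When the door stands open this face looks away from the robot, towards a rail (12 mm round, its top 20 mm above the trolley top) along the trolley's back edge.
- door_hinge (a point): Point on the door's upright hinge line (9 mm in front of the mouth plane, 80 mm from the middle of the mouth), 34 mm above the trolley top; axes turn with the door as for door_push.
- tongue (a joint): How far the tongue is pressed into the door, in m: 0 sticking out fully (13 mm past the door's free edge), 0.011 pressed in fully. Its side towards the locker is sloped, its outward side is flat. It rides 5 to 9 mm in as it passes the strike pin, then its spring (2 to 5 N) snaps it out behind the pin.
- slide_box_mid (a point): Centre of the blue slide box, 15 mm above its underside; the box is 30 mm high, 109 mm wide (its y), its body 87 mm long (its x) with a thin lip of a few mm along the top of the front edge at -x, 0.3 kg. It stands on the trolley top, partly inside the locker, its x pointing into the locker. Pushed home against the rubber stops its centre is 57 mm inside the mouth.
- tape_mid (a point): Roll of paper tape, 98 mm across, 25 mm high, on the locker's roof; centre. A bystander.
- cup_a_mid (a point): Lidded specimen cup, 46 mm across, 59 mm high; centre. A bystander.
- cup_b_mid (a point): Lidded specimen cup, 46 mm across, 59 mm high; centre. A bystander.

How it is judged:
On the way:
1. the slide box is pushed home while the door still stands open (x of slide_box_mid in the frame of locker above 0.049 m and value of joint door above 0.35 rad), for 0.2 s.
At the end, for the whole second after the job is handed in: The slide box is inside the locker within 10 mm of its stops, and the door is latched: left alone it stays at less than 0.20 rad, at rest, with the tongue out again (less than 3 mm pressed in) behind the strike (x of slide_box_mid in the frame of locker above 0.047 m and value of joint door below 0.2 rad and value of joint tongue below 0.003 m and velocity of joint door between -0.05 and 0.05 rad/s); the robot touches nothing.
It fails at once if the locker or its door is pushed with more than 30 N (contact force between locker and the fingers above 30 N or contact force between locker and the arm above 30 N).
It fails at once if a bystander is moved by more than 40 mm (distance of any of tape_mid, cup_a_mid, cup_b_mid from where it was at the start of the episode above 0.04 m).
It also fails if it takes over 61 s, if anything falls off the work surface, if the arm or the gripper's body presses on something with over 40 N, if the wrist force passes 120 N, or if a joint passes its speed limit or range.

## Robot

A 6-joint arm with a two-finger parallel gripper is mounted at the origin on a cart in front of the work surface, level with it; the furniture and walls round the work are solid. World frame = base frame: x ahead of the robot, y to its left, z up, the work surface at z = 0. Lengths are in m, angles in rad, forces in N, time in s.
With the tool pointing down it reaches from about 0.275 to 0.825 m from the base axis. Payload 4.9 kg.
Tool frame: the origin (TCP) lies on the mounting face of the last link; the fingertips stand 173 mm ahead of it and the grasp point (between the pads) lies 155 mm ahead of it; z points along the fingers, y is the line along which they close (so a half turn about z gives the same grasp; the last joint's range is limited). The gripper opens to 85 mm and grips with 20 to 120 N. Pads are 22 mm wide; open, the fingers measure 114 mm over their backs; the gripper's body (76 mm by 85 mm) begins 54 mm behind the grasp point. The pads swing forward as they close: fully open they stand 13 mm farther back than shut.
Start: joints at [-1.403, 0.326, -0.193, 1.052, 0, 1.437], TCP at [0.163, -0.525, 0.405] pointing down, gripper open.
Joint ranges: [-2.65, 2.65], [-0.97, 1.79], [-1.3, 1.35], [-1.93, 2.1], [-1.47, 1.37], [-3.14, 3.14]. Speed limits (rad/s): [2.57, 2.57, 3.14, 3.14, 3.14, 3.14].

## Interface

Orientations are given as a unit quaternion [w, x, y, z].
In Python, from rig import * gives the robot as it stands.
- The arm moves only by the tool step_arm, never from a script. Its argument "plan" is a list of rows, each a list of 5 numbers: the gripper command: -1 is fully open, 1 is shut, values between are in proportion, then the shift along the tool's x, y, z each as a share of 75 cm, from -1 to 1, then the turn about the tool's z as a share of 45 degrees, from -1 to 1. A call has 1 to 12 rows; each row is the pose to reach, as a shift and turn from the pose commanded when the call began, along the tool's axes at that moment; what a row does not reach only later rows make up. A row lasts 1/8 s, in which the tool goes at most 62.5 mm and 10.7 degrees, less where a joint would pass 70% of its speed; a pose out of reach is approached as far as the arm can. A call with a number of a shift or a turn outside -1 to 1 is refused whole. A call with a gripper value outside its range is refused whole. The fingers move at their own pace and stop on an object; "force" is the grip in N (left out, the last holds). Time passes only in rows, so rows that repeat a pose let the fingers close. It gives the time, the measured TCP pose, the force, the opening and the grip force at its end, in the units of the state.
- state(): the state, without advancing time (a new reading comes with each control period).
- snapshot(name): name is "scene" or "top"; returns the picture (480x640x3 uint8, blue, green, red); there is no depth.
- get_calibration(name): a dict with "fx", "fy", "cx", "cy" (pixels), "xyz" and "orientation" of the camera in the world. Camera axes: x right, y down, z forward; pixel columns grow to the right and rows downward; lengths in m; the calibration is good to about 2 mm. A picture is of the moment at which its call begins. get_calibration takes no time and is no camera call.
- finish_job(): hands the job in; it is judged then, once.
The state is a dict: "time_s": time; "joint_pos": joint angles; "dq": joint speeds; "joint_efforts": joint torques, N m; "ee_pos": TCP position; "tcp_rot": TCP orientation; "contact_force": force on the tool from outside, world axes, zero at the start; "moment": the same for the moment, N m; "grip_width": opening from 0.0 (shut) to 1.0 (fully open); "finger_force": force on a finger pad.
Only numpy, scipy, OpenCV 4.12 (cv2) and the standard library are available. Lean on these libraries where they do the work, as an engineer would, in place of code of your own. Each camera call takes 0.05 s, during which the arm holds its last target. There are 200 camera calls.

## Working session

There is one attempt and no reset: what is moved stays moved. The work goes in short steps, Python scripts to look and compute and a tool call to move; the robot and the scene stay as the last step left them, time stands still between calls to the robot, and variables do not carry over. Pictures are saved under pics/ and viewed, at most 10 in all, crops included, and the job is handed in when it is done.

Besides the shell and the picture viewer there is one more tool, called after "Call:" as name([rows], argument=value, ...), one row to a line, values as JSON. step_arm: Moves the arm, as the interface text tells. Shift numbers are shares of 75 cm and turn numbers shares of 45 degrees, none past 1 either way. Its arguments: {"type":"object","properties":{"plan":{"type":"array"},"force":{"type":"number"}},"required":["plan"]}

```bash
mkdir -p pics; python3 - <<'E'
from rig import *
import cv2
for n in("scene","top"):
    cv2.imwrite(f"pics/{n}0.png",snapshot(n)); print(n,get_calibration(n))
print(state())
E
```

```text
scene {'fx': 605.4145022542654, 'fy': 605.4145022542654, 'cx': 317.39054404243944, 'cy': 240.40410104525307, 'xyz': array([-0.06813114,  0.57257075,  0.65928151]), 'orientation': array([ 0.15656797, -0.33139672,  0.82688137, -0.4265324 ])}
top {'fx': 448.4414550105704, 'fy': 448.4414550105704, 'cx': 320.05219534140093, 'cy': 240.0327963298881, 'xyz': array([ 0.4166464 , -0.03749544,  0.90710918]), 'orientation': array([-0.02240966,  0.70753792, -0.70531049,  0.03774919])}
{'time_s': 0.1, 'joint_pos': array([-1.40321962e+00,  3.26876860e-01, -1.93468404e-01,  1.05197995e+00,
        1.52737112e-06,  1.43658253e+00]), 'dq': array([-0.00032861, -0.00229153,  0.00262781,  0.00043842, -0.00101911,
        0.00020119]), 'joint_efforts': array([ 1.43547786e-03, -4.44238508e+01,  2.63038158e+01,  7.81025039e-03,
       -1.24035209e-04,  8.17355410e-07]), 'ee_pos': array([ 0.16343986, -0.52490159,  0.40398193]), 'tcp_rot': array([-7.64348188e-04,  9.88636608e-01,  1.50323228e-01, -1.19878336e-05]), 'contact_force': array([ 0.55772476,  0.57094245, -1.09670613]), 'moment': array([-0.03503753, -0.03884931,  0.00024704]), 'finger_force': 0.0, 'grip_width': 0.998894810729911}
```

View pics/scene0.png

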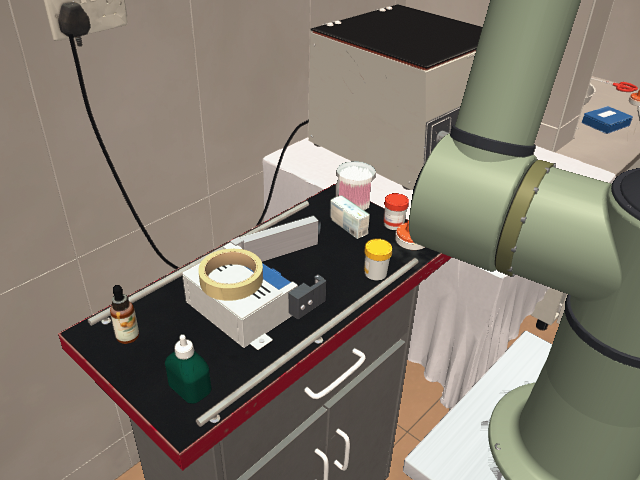

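View pics/top0.png

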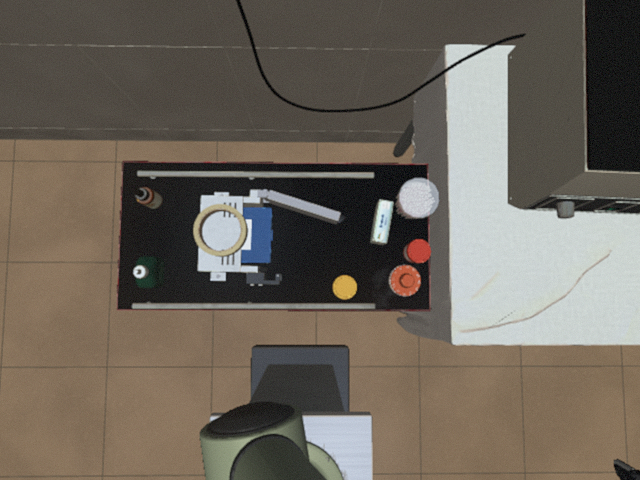

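The top view shows the locker opening to the right (world −y). The hinge is at about (255,195) and the open door runs to (342,217). The blue box's front edge is at u≈272, the tape is at (220,230) and the near cup at (345,287). I'll enlarge the view to measure.

```bash
cat > h.py <<'E'
from rig import *
import cv2, numpy as np
from scipy.spatial.transform import Rotation as R
def cast(n,u,v,z):
    c=get_calibration(n); q=c['orientation']
    d=R.from_quat([q[1],q[2],q[3],q[0]]).apply([(u-c['cx'])/c['fx'],(v-c['cy'])/c['fy'],1])
    return np.array(c['xyz'])+d*(z-c['xyz'][2])/d[2]
def proj(n,p):
    c=get_calibration(n); q=c['orientation']
    d=R.from_quat([q[1],q[2],q[3],q[0]]).inv().apply(np.array(p)-c['xyz'])
    return np.array([c['fx']*d[0]/d[2]+c['cx'],c['fy']*d[1]/d[2]+c['cy']])
E
python3 - <<'E'
from h import *
a=cv2.imread('pics/top0.png')[160:310,190:390]
cv2.imwrite('pics/c1.png',cv2.resize(a,None,fx=4,fy=4,interpolation=cv2.INTER_CUBIC))
h=cv2.cvtColor(cv2.imread('pics/top0.png'),cv2.COLOR_BGR2HSV)
m=cv2.inRange(h,(100,120,60),(125,255,255)); m[:,:190]=0;m[:,300:]=0
c=max(cv2.findContours(m,0,2)[0],key=cv2.contourArea); print(cv2.boundingRect(c),cv2.minAreaRect(c))
E
```

```text
(241, 207, 32, 56) ((257.10150146484375, 234.56045532226562), (30.186059951782227, 55.97902297973633), 2.1610796451568604)
```

View pics/c1.png

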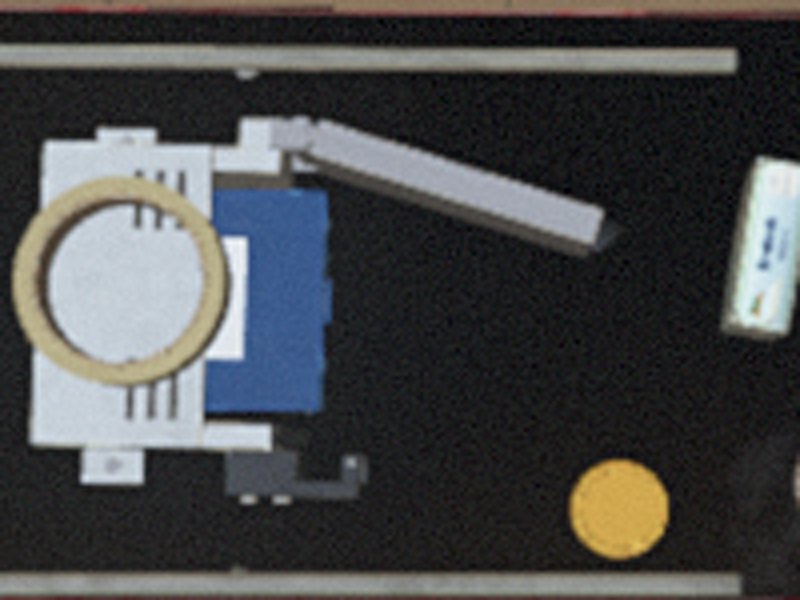

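The crop (4x, offset 190,160) shows these features:
- Roof front edge from (212,140) to (203,445).
- Mouth wall ends at about (281,172) and (271,435).
- Box front from (328,190) to (323,411).
- Door top outer edge from (318,122) to (607,207), with its free end at (607,207)–(597,245).
- Strike pin at (352,465) and cup at (620,510).

```bash
python3 - <<'E'
from h import *
np.set_printoptions(precision=4,suppress=True)
P={'roofF_h':(212,143,.062),'roofF_l':(203,445,.062),'back_h':(44,141,.062),'back_l':(31,445,.062),'mouth_h':(281,172,.062),'mouth_l':(271,447,.062),
'boxF_h':(328,190,.03),'boxF_l':(323,411,.03),'door_o_h':(318,122,.058),'door_o_f':(607,207,.058),'door_i_f':(597,245,.058),'strike':(352,465,.05),'cup':(620,510,.059),'tapeR':(228,280,.087),'tapeL':(13,280,.087),'railF':(500,72,.02),'railN':(500,575,.02),'sbox':(725,330,.03)}
for k,(u,v,z) in P.items(): print(k,cast('top',190+u/4,160+v/4,z)[:2])
E
```

```text
roofF_h [0.5727 0.0909]
roofF_l [0.4295 0.0927]
back_h [0.5731 0.1703]
back_l [0.4293 0.1728]
mouth_h [0.5589 0.058 ]
mouth_l [0.4286 0.0609]
boxF_h [0.5555 0.0384]
boxF_l [0.4467 0.0396]
door_o_h [0.5839 0.0411]
door_o_f [ 0.5436 -0.0973]
door_i_f [ 0.5253 -0.0924]
strike [0.4204 0.0238]
cup [ 0.3995 -0.103 ]
tapeR [0.5046 0.0787]
tapeL [0.5041 0.1767]
railF [ 0.6174 -0.0462]
railN [ 0.3669 -0.047 ]
sbox [ 0.4871 -0.1572]
```

Call:
step_arm([
  [1,0.637,-0.535,0,-1],
  [1,0.637,-0.535,0,-1],
  [1,0.637,-0.535,0,-1],
  [1,0.637,-0.535,0,-1],
  [1,0.637,-0.535,0,-1],
  [1,0.637,-0.535,0,-1],
  [1,0.637,-0.535,0,-1],
  [1,0.637,-0.535,0,-1],
  [1,0.637,-0.535,0,-1],
  [1,0.637,-0.535,0,-1],
  [1,0.637,-0.535,0,-1],
  [1,0.637,-0.535,0,-1],
], force=40)

```text
time_s: 1.6
ee_pos: [0.4999, -0.0, 0.4041]
tcp_rot: [-0.0, 0.856, 0.518, -0.001]
contact_force: [-0.3, -0.1, 0.0]
grip_width: -0.001
finger_force: 0.0
```

Call:
step_arm([
  [1,0,0,0.07,-0.613],
  [1,0,0,0.14,-0.613],
  [1,0,0,0.21,-0.613],
  [1,0,0,0.281,-0.613],
  [1,0,0,0.281,-0.613],
  [1,0,0,0.281,-0.613],
])

```text
time_s: 2.35
ee_pos: [0.5008, -0.0011, 0.1955]
tcp_rot: [0.001, 0.709, 0.706, 0.0]
contact_force: [0.1, -0.4, 0.2]
grip_width: 0.002
finger_force: 0.0
```

```bash
python3 - <<'E'
from h import *
cv2.imwrite('pics/s1.png',snapshot('scene')); t=snapshot('top');print(state()['ee_pos'])
s=cv2.imread('pics/s1.png')[180:360,160:400]
t=t[150:310,180:380]
cv2.imwrite('pics/c2.png',np.hstack([cv2.resize(s,(440,330)),cv2.resize(t,(360,330))]))
E
```

```text
[ 0.5016398  -0.0007681   0.19634849]
```

View pics/c2.png

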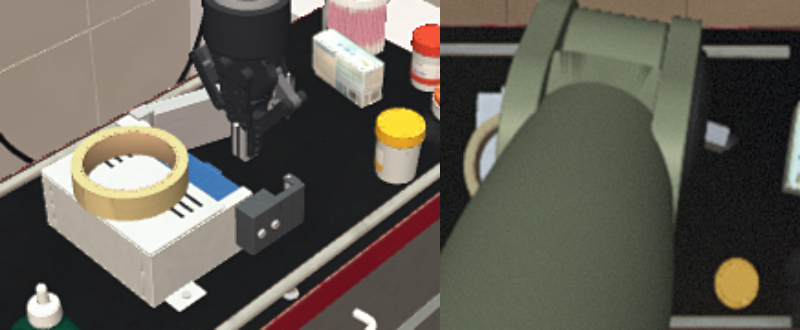

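The fingers are shut just in front of the box at crop (242,150), with the box still sticking out. The finger linkage bulges sideways at (298,105) and (205,85). I'll work out how low and wide it is.

```bash
python3 - <<'E'
from h import *
k=240/440
for u,v in[(300,98),(296,112),(285,118),(262,120),(246,160),(203,85),(195,55),(212,95)]:
    U,V=160+u*k,180+v*180/330
    a=cast('scene',U,V,0);b=cast('scene',U,V,.2)
    t=(-.001-a[1])/(b[1]-a[1]); print((u,v),(a+t*(b-a)).round(3))
E
```

```text
(300, 98) [ 0.436 -0.001  0.119]
(296, 112) [ 0.44  -0.001  0.103]
(285, 118) [ 0.452 -0.001  0.09 ]
(262, 120) [ 0.48  -0.001  0.073]
(246, 160) [ 0.5   -0.001  0.017]
(203, 85) [ 0.556 -0.001  0.074]
(195, 55) [ 0.565 -0.001  0.103]
(212, 95) [ 0.544 -0.001  0.069]
```

Call:
step_arm([
  [1,0.01,0,0.004,0],
  [1,0.02,0,0.004,0],
  [1,0.027,0,0.004,0],
  [1,0.032,0,0.004,0],
  [1,0.037,0,0.004,0],
  [1,0.042,0,0.004,0],
  [1,0.047,0,0.004,0],
  [1,0.052,0,0.004,0],
  [1,0.057,0,0.004,0],
  [1,0.062,0,0.004,0],
  [1,0.066,0,0.004,0],
  [1,0.066,0,0.004,0],
])

```text
time_s: 3.95
ee_pos: [0.5005, 0.0498, 0.1909]
tcp_rot: [-0.0, 0.708, 0.707, 0.0]
contact_force: [-0.4, 0.5, 0.0]
grip_width: -0.001
finger_force: 0.0
```

Call:
step_arm([
  [1,0.004,0,0,0],
  [1,0.007,0,0,0],
  [1,0.01,0,0,0],
  [1,0.011,0,0,0],
])

```text
time_s: 4.45
ee_pos: [0.5005, 0.0578, 0.1909]
tcp_rot: [0.0, 0.708, 0.706, -0.0]
contact_force: [-0.4, -1.2, 1.2]
grip_width: -0.005
finger_force: 0.6
```

```bash
python3 - <<'E'
from h import *
s=snapshot('scene');print(state()['ee_pos'],state()['contact_force'])
cv2.imwrite('pics/c3.png',cv2.resize(s[200:350,170:370],None,fx=4,fy=4))
E
```

```text
[0.50051445 0.05786625 0.19093635] [ 0.20857895 -1.80230683 -0.09988724]
```

View pics/c3.png

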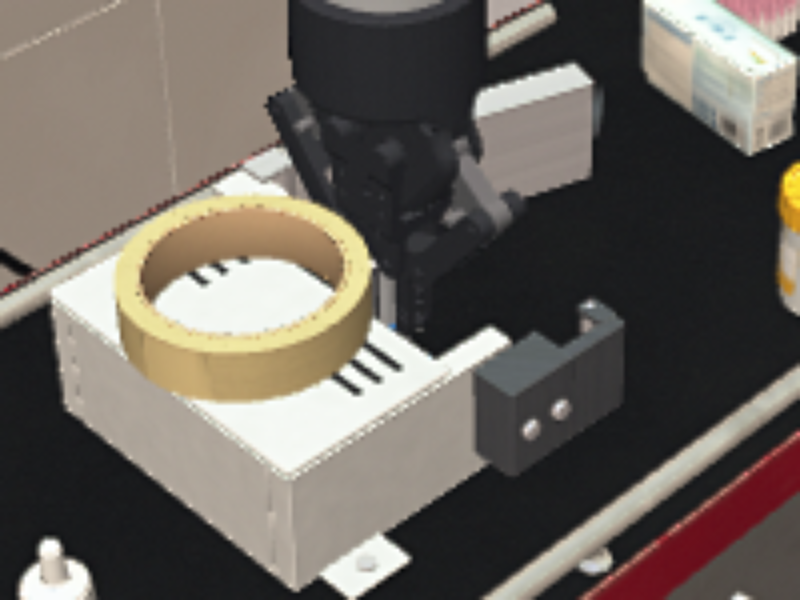

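The box is almost fully inside, with only a sliver of blue showing at (392,322). The tape hasn't moved. I'll push on in small steps to the stops.

Call:
step_arm([
  [1,0.002,0,0,0],
  [1,0.004,0,0,0],
  [1,0.004,0,0,0],
])

```text
time_s: 4.88
ee_pos: [0.5005, 0.0609, 0.1909]
tcp_rot: [-0.0, 0.708, 0.706, 0.0]
contact_force: [1.1, -0.9, -0.8]
grip_width: -0.001
finger_force: 0.3
```

Call:
step_arm([
  [1,0.002,0,0,0],
  [1,0.004,0,0,0],
  [1,0.004,0,0,0],
])

```text
time_s: 5.25
ee_pos: [0.5005, 0.0638, 0.1909]
tcp_rot: [-0.0, 0.708, 0.706, -0.0]
contact_force: [-0.3, -1.0, 0.4]
grip_width: -0.002
finger_force: 0.5
```

Call:
step_arm([
  [1,0.002,0,0,0],
  [1,0.004,0,0,0],
  [1,0.004,0,0,0],
])

```text
time_s: 5.62
ee_pos: [0.5002, 0.0654, 0.1909]
tcp_rot: [0.002, 0.708, 0.706, -0.002]
contact_force: [-1.6, -9.1, 2.2]
grip_width: 0.002
finger_force: 4.6
```

The 9 N reading says the box is against the stops. I'll back off, lift, and move over behind the door.

Call:
step_arm([
  [1,-0.05,0,0,0],
  [1,-0.1,0,0,0],
  [1,-0.1,0,-0.06,0],
  [1,-0.1,0,-0.12,0],
  [1,-0.1,0,-0.147,0],
  [1,-0.154,0.06,-0.147,0],
  [1,-0.154,0.12,-0.147,0],
  [1,-0.154,0.12,-0.147,0],
  [1,-0.154,0.12,-0.147,0],
])

```text
time_s: 6.75
ee_pos: [0.5895, -0.0485, 0.3005]
tcp_rot: [-0.001, 0.708, 0.706, -0.0]
contact_force: [-0.3, 0.1, 0.3]
grip_width: 0.001
finger_force: 0.0
```

```bash
python3 - <<'E'
from h import *
s=snapshot('scene');t=snapshot('top');print(state()['ee_pos'],state()['contact_force'])
cv2.imwrite('pics/c4.png',np.hstack([cv2.resize(s[180:360,160:400],(440,330)),cv2.resize(t[150:310,180:380],(360,330))]))
E
```

```text
[ 0.58909366 -0.04842703  0.30084846] [-0.60382018  1.04050294 -0.00680467]
```

View pics/c4.png

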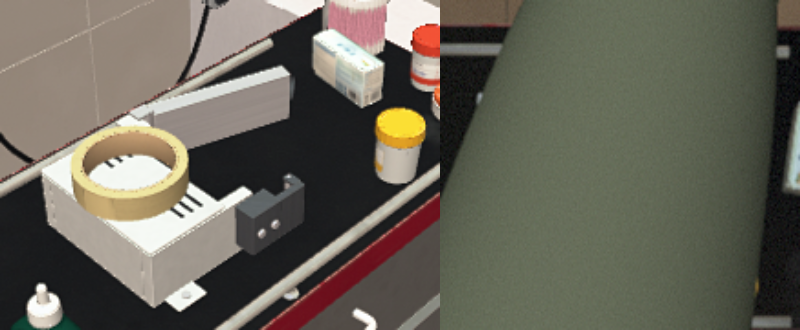

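The box is out of sight inside the locker, and the door at (150–290, 70–140) and the tape haven't moved. Next I'll lower the fingers behind the door.

Call:
step_arm([
  [1,0,0,0.05,0],
  [1,0,0,0.09,0],
  [1,0,0,0.115,0],
  [1,0,0,0.134,0],
  [1,0,0,0.134,0],
])

```text
time_s: 7.48
ee_pos: [0.5894, -0.0487, 0.2]
tcp_rot: [-0.001, 0.708, 0.706, -0.001]
contact_force: [-0.2, 0.2, -0.4]
grip_width: 0.003
finger_force: 0.0
```

```bash
python3 - <<'E'
import numpy as np
# finger centre path: outer contact at radius r, finger half 14.5(x) x 11(y)
H=np.array([.5815,.050])
for th in np.arange(1.29,-.01,-.1):
    d=np.array([-np.cos(th),-np.sin(th)]); n=np.array([np.sin(th),-np.cos(th)])
    s=abs(n[0])*.0145+abs(n[1])*.011
    c=H+.110*d+(.009+s)*n
    print(round(th,2),c.round(4),((c-[.589,-.0485])/.75).round(3))
E
```

```text
1.29 [ 0.576  -0.0629] [-0.017 -0.019]
1.19 [ 0.5653 -0.062 ] [-0.032 -0.018]
1.09 [ 0.5545 -0.06  ] [-0.046 -0.015]
0.99 [ 0.5438 -0.0569] [-0.06  -0.011]
0.89 [ 0.5334 -0.0526] [-0.074 -0.005]
0.79 [ 0.5233 -0.0472] [-0.088  0.002]
0.69 [ 0.5137 -0.0406] [-0.1    0.011]
0.59 [ 0.5047 -0.033 ] [-0.112  0.021]
0.49 [ 0.4965 -0.0243] [-0.123  0.032]
0.39 [ 0.4891 -0.0147] [-0.133  0.045]
0.29 [ 0.4829 -0.0042] [-0.142  0.059]
0.19 [0.4777 0.0071] [-0.148  0.074]
0.09 [0.4739 0.0189] [-0.154  0.09 ]
```

Call:
step_arm([
  [1,-0.019,-0.007,0,0],
  [1,-0.019,-0.012,0,0],
  [1,-0.019,-0.017,0,0],
  [1,-0.019,-0.022,0,0],
  [1,-0.018,-0.03,0,0],
  [1,-0.017,-0.038,0,0],
  [1,-0.015,-0.046,0,0],
  [1,-0.013,-0.053,0,0],
  [1,-0.011,-0.06,0,0],
  [1,-0.008,-0.067,0,0],
  [1,-0.005,-0.074,0,0],
  [1,-0.002,-0.081,0,0],
])

```text
time_s: 8.98
ee_pos: [0.5293, -0.0503, 0.2007]
tcp_rot: [0.0, 0.708, 0.706, 0.0]
contact_force: [2.2, -1.3, -0.2]
grip_width: -0.003
finger_force: 0.9
```

Call:
step_arm([
  [1,0.004,-0.007,0,0],
  [1,0.008,-0.013,0,0],
  [1,0.013,-0.019,0,0],
  [1,0.018,-0.025,0,0],
  [1,0.023,-0.031,0,0],
  [1,0.028,-0.036,0,0],
  [1,0.034,-0.042,0,0],
  [1,0.04,-0.047,0,0],
  [1,0.047,-0.052,0,0],
  [1,0.051,-0.054,0,0],
  [1,0.055,-0.057,0,0],
  [1,0.058,-0.059,0,0],
])

```text
time_s: 10.48
ee_pos: [0.4854, -0.0067, 0.2007]
tcp_rot: [0.0, 0.708, 0.706, -0.0]
contact_force: [3.5, -1.8, -1.1]
grip_width: -0.001
finger_force: 1.5
```

Call:
step_arm([
  [1,0.003,-0.001,0,0],
  [1,0.006,-0.002,0,0],
  [1,0.009,-0.003,0,0],
  [1,0.012,-0.004,0,0],
  [1,0.012,-0.004,0,0],
])

```text
time_s: 11.1
ee_pos: [0.482, 0.0025, 0.2006]
tcp_rot: [-0.0, 0.708, 0.706, -0.0]
contact_force: [0.4, -2.5, 2.0]
grip_width: -0.001
finger_force: 1.3
```

Call:
step_arm([
  [1,0.002,0,0,0],
  [1,0.004,-0.001,0,0],
  [1,0.006,-0.001,0,0],
  [1,0.006,-0.001,0,0],
])

```text
time_s: 11.6
ee_pos: [0.4812, 0.0069, 0.2004]
tcp_rot: [-0.001, 0.708, 0.706, -0.0]
contact_force: [-1.7, -3.9, 1.9]
grip_width: -0.001
finger_force: 1.5
```

Call:
step_arm([
  [1,0.002,0,0,0],
  [1,0.004,0,0,0],
  [1,0.004,0,0,0],
])

```text
time_s: 11.98
ee_pos: [0.4813, 0.0099, 0.2005]
tcp_rot: [-0.0, 0.708, 0.706, -0.0]
contact_force: [-2.3, -4.6, -0.0]
grip_width: 0.002
finger_force: 1.9
```

Call:
step_arm([
  [1,0.002,0,0,0],
  [1,0.004,0,0,0],
  [1,0.004,0,0,0],
])

```text
time_s: 12.35
ee_pos: [0.4812, 0.0118, 0.2005]
tcp_rot: [0.001, 0.708, 0.706, -0.002]
contact_force: [-3.0, -10.2, 1.1]
grip_width: -0.001
finger_force: 4.7
```

Call:
step_arm([
  [1,0.001,0,0,0],
  [1,0.002,0,0,0],
  [1,0.002,0,0,0],
])

```text
time_s: 12.72
ee_pos: [0.481, 0.0129, 0.2005]
tcp_rot: [0.001, 0.708, 0.706, -0.003]
contact_force: [-3.5, -12.3, 1.8]
grip_width: -0.0
finger_force: 5.4
```

Call:
step_arm([
  [1,0.001,0,0,0],
  [1,0.002,0,0,0],
  [1,0.002,0,0,0],
])

```text
time_s: 13.1
ee_pos: [0.4808, 0.0143, 0.2005]
tcp_rot: [0.001, 0.708, 0.706, -0.003]
contact_force: [-6.1, -12.7, 2.6]
grip_width: 0.0
finger_force: 5.9
```

Call:
step_arm([
  [1,0.001,0,0,0],
  [1,0.002,0,0,0],
  [1,0.002,0,0,0],
])

```text
time_s: 13.48
ee_pos: [0.4806, 0.0156, 0.2005]
tcp_rot: [0.001, 0.708, 0.706, -0.004]
contact_force: [-6.3, -13.7, 3.2]
grip_width: -0.001
finger_force: 6.4
```

Call:
step_arm([
  [1,0.001,0,0,0],
  [1,0.002,0,0,0],
  [1,0.002,0,0,0],
])

```text
time_s: 13.85
ee_pos: [0.4808, 0.018, 0.2004]
tcp_rot: [0.0, 0.708, 0.706, -0.002]
contact_force: [-4.4, -6.9, 1.7]
grip_width: -0.001
finger_force: 3.4
```

The force dropped from 13.7 N to 6.9 N. I'll push one small step further to confirm the catch on the buffer.

Call:
step_arm([
  [1,0.001,0,0,0],
  [1,0.001,0,0,0],
])

```text
time_s: 14.1
ee_pos: [0.4816, 0.0199, 0.2006]
tcp_rot: [-0.001, 0.708, 0.706, 0.001]
contact_force: [0.3, 0.1, 0.3]
grip_width: 0.002
finger_force: 0.0
```

Call:
step_arm([
  [1,0,0,0,0],
  [1,0,0,0,0],
])

```text
time_s: 14.35
ee_pos: [0.4821, 0.0199, 0.2008]
tcp_rot: [-0.0, 0.708, 0.707, 0.001]
contact_force: [0.4, 0.8, 0.2]
grip_width: 0.001
finger_force: 0.0
```

The push force is now zero, and the hinge spring isn't pushing the door back onto the fingers, so it has caught. I'll back off slowly, lift clear and look.

Call:
step_arm([
  [1,-0.01,0,0,0],
  [1,-0.02,0,0,0],
  [1,-0.04,0,0,0],
  [1,-0.07,0,0,0],
  [1,-0.07,0,-0.05,0],
  [1,-0.07,0,-0.12,0],
  [1,-0.12,0,-0.2,0],
  [1,-0.2,0,-0.2,0],
  [1,-0.28,0,-0.2,0],
  [1,-0.36,0,-0.2,0],
  [1,-0.36,0,-0.2,0],
  [1,-0.36,0,-0.2,0],
])

```text
time_s: 15.85
ee_pos: [0.4804, -0.251, 0.3503]
tcp_rot: [-0.001, 0.708, 0.706, 0.0]
contact_force: [-0.5, -0.7, 0.2]
grip_width: -0.001
finger_force: 0.0
```

```bash
python3 - <<'E'
from h import *
s=snapshot('scene');t=snapshot('top');print(state()['ee_pos'],state()['contact_force'])
cv2.imwrite('pics/c5.png',np.hstack([cv2.resize(s[180:360,160:400],(400,300)),cv2.resize(t[160:310,190:390],(400,300))]))
E
```

```text
[ 0.48078723 -0.24969309  0.35049249] [ 0.27140629 -0.34953796 -1.20467795]
```

View pics/c5.png

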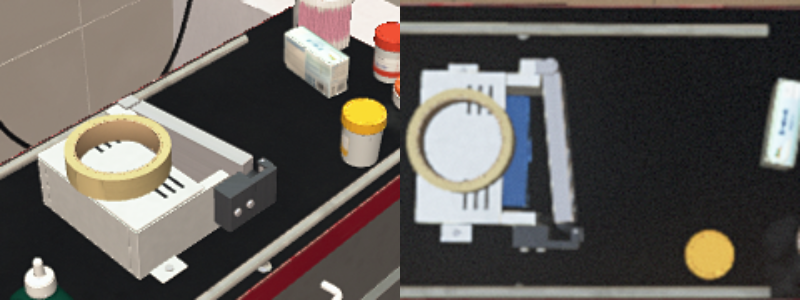

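The door stays shut behind the strike, at about 0.1 rad in the top view. The box front is at crop u≈528, behind the mouth, and the tape and cups are where they were. I'll hand in the job.

```bash
python3 -c "
from rig import *
print(finish_job())"
```

```text
the job is handed in; nothing more can be done
None
```

The slide box is pushed home against its stops, the door is caught behind its strike and stays shut on its own with no bystander moved, and the job is handed in (no verdict was returned).

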